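Lay out a flow-rack roller kit on the kitting board

ROBOT

A 6-joint arm with a two-finger parallel gripper is mounted at the origin on the work surface. World frame = base frame: x ahead of the robot, y to its left, z up, the work surface at z = 0. Lengths are in m, angles in degrees, forces in N, time in s.
With the tool pointing down it reaches from about 0.4 to 0.825 m from the base axis. Payload 7 kg.
Tool frame: the origin (TCP) lies on the centre line of the jaws, within the pads' length; the fingertips stand 14 mm ahead of it and the grasp point (between the pads) lies 5 mm behind it; z points along the fingers, y is the line along which they close (so a half turn about z gives the same grasp; the last joint's range is limited). The gripper opens to 88 mm and grips with 3 to 60 N. Pads are 19 mm wide; open, the fingers measure 130 mm over their backs; the gripper's body (78 mm by 193 mm) begins 47 mm behind the grasp point.
Start: joints at [16.507, 20.546, 0.682, 0, -70.136, -16.507], TCP at [0.675, -0, 0.241] pointing down, gripper open.
Joint ranges: [-176.03, 176.03], [-82.01, 121.73], [-58.28, 71.71], [-173.87, 95.51], [-174.79, -0.11], [-173.66, 173.66]. Speed limits (degrees/s): [136.94, 136.94, 172.46, 180, 180, 180].

INTERFACE

Orientations are given as [roll, pitch, yaw] about the fixed x, y, z axes, in that order (R = Rz(yaw) Ry(pitch) Rx(roll)).
In Python, from plant import r gives the robot as it stands.
- The arm moves only by the tool send_rows, never from a script. Its argument "steps" is a list of rows, each an object with "dp": the shift along the tool's x, y, z in mm, a list of three; "roll": the turn about the tool's z in rad; "jaw": the opening in per cent of the stroke, from 0 (shut) to 100 (fully open). In form: [{"dp": [tx, ty, tz], "roll": roll, "jaw": jaw}, ...]. A call has 1 to 5 rows; each row is the pose to reach, as a shift and turn from the pose commanded when the call began, along the tool's axes at that moment; what a row does not reach only later rows make up. A row lasts 1/8 s, in which the tool goes at most 62.5 mm and 10.7 degrees, less where a joint would pass 70% of its speed; a pose out of reach is approached as far as the arm can. A call with a gripper value outside its range is refused whole. The fingers move at their own pace and stop on an object; "newtons" is the grip in N (left out, the last holds). Time passes only in rows, so rows that repeat a pose let the fingers close. It gives the time, the measured TCP pose, the force, the opening and the grip force at its end, in the units of the state.
- r.get_state(): the state, without advancing time (a new reading comes with each control period).
- r.capture(name): name is "scene" or "side" or "wrist"; returns a dict with "image" (420x560x3 uint8, blue, green, red), "K" (3x3 intrinsics, pixels), "rvec" (rotation vector, rad) and "tvec" (3), from world to camera coordinates, as OpenCV has them. Camera axes: x right, y down, z forward; pixel columns grow to the right and rows downward; lengths in m; the calibration is good to about 2 mm. The wrist camera is an equidistant fisheye: a pixel r from the principal point sees the ray r / f radians off the axis. A picture is of the moment at which its call begins. There is no depth.
- r.close_job(): hands the job in; it is judged then, once.
The state is a dict: "time_s": time; "joints": joint angles; "qd": joint speeds; "joint_torque": joint torques, N m; "tcp_pos": TCP position; "eef_rot": TCP orientation; "contact_force": force on the tool from outside, world axes, zero at the start; "moment": the same for the moment, N m; "gripper_width": finger opening in m; "gripper_force": force on a finger pad.
Only numpy, scipy, OpenCV 4.12 (cv2) and the standard library are available. Lean on these libraries where they do the work, as an engineer would, in place of code of your own. Each camera call takes 0.05 s, during which the arm holds its last target. There are 200 camera calls.

TASK

Lay out the roller kit on the kitting board: lower the drilled plate over the fixture's two pins until it sits flush, then stand the tall roller upright on top of the plate, midway between the pins. Lay the flat wheel on the board in the middle between the fixture and the blue tote, and set the bearing block upright on the board behind the tote (on the side away from the robot), centred on the tote, lengthwise along its back wall and a little clear of it. Leave the small round tin on the board where it is.

Things in the scene. Friction and masses are not known exactly. Their poses are not given: they have to be found in the camera images.
- board: Fixed plywood board on the table, 260 (x) x 340 (y) x 6 mm thick, blue strip along its robot-side edge. Origin: centre of its underside, on the table. x points away from the robot, y to its left; turned up to 0.2 rad. Fixture and tote stand on it side by side at x = -30 mm, y = +110 and -110 mm; which is left varies. The middle between them is x = -30, y = 0.
- fixture: Fixed dark steel fixture block on the board, 130 (x) x 44 (y) x 20 mm high, turned like the board. Origin: centre of its underside (6 mm above the table). Two upright steel dowel pins, 10 mm diameter, stand on its top at x = +45 and -45 mm, y = 0; they rise 26 mm above the block's top, the last 8 mm tapering to a bullet nose.
- tote: Fixed blue open tote on the board, 120 (x) x 90 (y) x 55 mm high, small black parts inside, turned like the board. Origin: centre of its underside (6 mm above the table). Its back wall is at its x = +60 mm; the board goes on 100 mm behind that wall.
- plate_center (a point): Loose flat aluminium plate lying on the table, 130 (x) x 56 (y) x 12 mm thick, about 0.23 kg, with two 12 mm through holes at x = +45 and -45 mm, y = 0, for the fixture's pins (either way round). This point: its centre, half-way up. Gripped across its 56 mm width.
- roller_center (a point): Loose tall conveyor roller standing upright on the table: steel, black end caps, 32 mm diameter, 75 mm high, about 0.16 kg. This point: its centre, half-way up; z along its axis.
- wheel_center (a point): Loose flat skate wheel lying flat on the table: grey plastic with a steel hub, 50 mm diameter, 28 mm thick, about 0.06 kg. This point: its centre, half-way up; z along its axis.
- bearing_center (a point): Loose grey pillow-block bearing standing on its foot: foot 28 (x, its thickness) x 80 (y, its length) x 10 mm, above it a round housing of 40 mm diameter with a bore along x, the whole 42 mm high and 28 mm thick, about 0.22 kg. This point: its centre, 21 mm above its foot's underside. Gripped across its 28 mm thickness (along x).
- tin_center (a point): Loose small round aluminium tin with a white lid, 37 mm diameter, 25 mm high, standing on the board behind the middle; a bystander, to be left alone. This point: its centre, half-way up.

How it is judged:
By the outcome, as a careful person would: the job done as asked, in the order asked, and still so for the second after the job is handed in, with the robot touching nothing.
It also fails if it takes over 109 s, if anything falls off the work surface, if the arm or the gripper's body presses on something with over 40 N, if the wrist force passes 120 N, or if a joint passes its speed limit or range.

## Working session

There is one attempt and no reset: what is moved stays moved. The work goes in short steps, Python scripts to look and compute and a tool call to move; the robot and the scene stay as the last step left them, time stands still between calls to the robot, and variables do not carry over. Pictures are saved under pics/ and viewed, at most 14 in all, crops included, and the job is handed in when it is done.

Besides the shell and the picture viewer there is one more tool, called after "Emit:" in YAML: its name, and indented under it one key for each argument. send_rows: Moves the arm, as the interface text tells. Its arguments: {"type":"object","properties":{"steps":{"type":"array","items":{"type":"object","properties":{"dp":{"type":"array","items":{"type":"number"}},"roll":{"type":"number"},"jaw":{"type":"number"}}}},"newtons":{"type":"number"}},"required":["steps"]}

```bash
mkdir -p pics; ls; python3 - <<'E'
from plant import r
import cv2,numpy as np
for n in ("scene","side","wrist"):
    c=r.capture(n); cv2.imwrite(f"pics/{n}0.png",c["image"]); np.savez(f"{n}0.npz",**c)
    R=cv2.Rodrigues(np.array(c["rvec"],float))[0]; print(n,np.round(c["K"],1).tolist(),np.round(-R.T@np.ravel(c["tvec"]),3),np.round(R[2],2))
print(r.get_state())
E
```

```text
pics
scene [[451.5, 0.0, 278.8], [0.0, 451.5, 200.2], [0.0, 0.0, 1.0]] [0.892 0.662 0.631] [-0.41 -0.69 -0.6 ]
side [[467.1, 0.0, 279.3], [0.0, 467.1, 209.3], [0.0, 0.0, 1.0]] [0.051 0.676 0.51 ] [ 0.49 -0.72 -0.48]
wrist [[325.2, 0.0, 277.7], [0.0, 325.2, 208.8], [0.0, 0.0, 1.0]] [ 0.675 -0.072  0.384] [-0.    0.27 -0.96]
{'time_s': 0.15, 'joints': array([ 1.65076700e+01,  2.05795981e+01,  6.46948142e-01, -1.38449878e-02,
       -7.01359533e+01, -1.65058920e+01]), 'qd': array([ 0.08772574, -0.1722889 ,  0.193893  ,  0.074131  ,  0.03437685,
       -0.02549546]), 'joint_torque': array([ 1.39394037e-04, -5.83274567e+01,  2.93289685e+01,  7.00122759e+00,
        8.75052094e-03, -9.76538854e-05]), 'tcp_pos': array([ 6.74656776e-01, -1.85562361e-05,  2.39876111e-01]), 'eef_rot': array([ 1.79930525e+02, -7.01206443e-03, -9.00029299e+01]), 'contact_force': array([ 0.12409937, -0.17797183,  0.05283508]), 'moment': array([-0.01359703, -0.05957874, -0.02026044]), 'gripper_force': 0.0, 'gripper_width': 0.08757587597871269}
```

View pics/scene0.png

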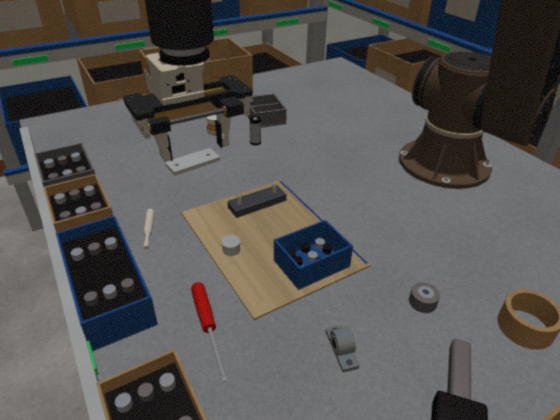

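View pics/side0.png

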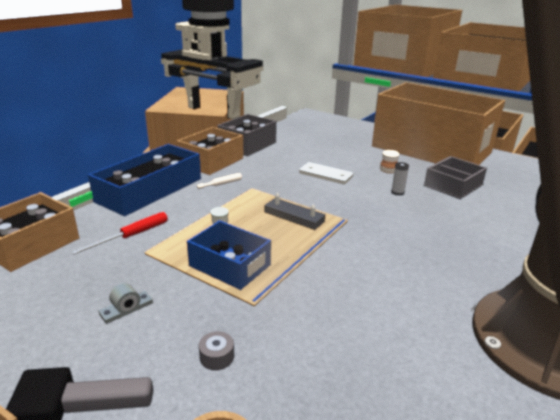

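View pics/wrist0.png

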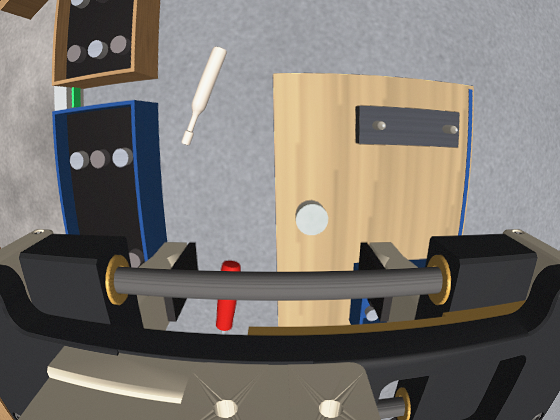

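The scene view shows the board with the fixture on its far (−y) side at (258,200) and the tote on the near (+y) side at (312,253). The tin is at (231,245), plate at (193,160), roller at (255,130), wheel at (425,297) and bearing at (343,345). The side view agrees. The wrist view shows the pins at (381,126) and (453,130) and the tin at (312,219).

```bash
cat > h.py <<'E'
import numpy as np,cv2
def ray(c,uv):
    K=c["K"];R=cv2.Rodrigues(np.array(c["rvec"],float))[0];t=np.ravel(c["tvec"])
    x=(np.array(uv,float)-[K[0,2],K[1,2]])/K[0,0]
    if fish(c): 
        th=np.linalg.norm(x); d=np.r_[x/max(th,1e-9)*np.sin(th),np.cos(th)]
    else: d=np.r_[x,1]
    return -R.T@t,R.T@d
def fish(c): return abs(c["K"][0,0]-325.2)<5
def cast(c,uv,z):
    o,d=ray(c,uv); return (o+d*(z-o[2])/d[2])
def proj(c,P):
    K=c["K"];R=cv2.Rodrigues(np.array(c["rvec"],float))[0];p=R@np.array(P,float)+np.ravel(c["tvec"])
    if fish(c):
        rr=np.hypot(p[0],p[1]);th=np.arctan2(rr,p[2]);x=p[:2]/max(rr,1e-9)*th
    else: x=p[:2]/p[2]
    return x*K[0,0]+[K[0,2],K[1,2]]
def load(n): return dict(np.load(n+".npz"))
def cap(n,name):
    from plant import r
    c=r.capture(n); cv2.imwrite(f"pics/{name}.png",c["image"]); np.savez(name+".npz",**c); return c
E
python3 - <<'E'
from h import *
s,d,w=load("scene0"),load("side0"),load("wrist0")
for n,c,uv,z in [("board s",s,(183,212),.006),("board s",s,(287,184),.006),("board s",s,(368,264),.006),("board s",s,(264,306),.006),
 ("board d",d,(149,250),.006),("board d",d,(257,190),.006),("board d",d,(346,221),.006),("board d",d,(253,299),.006),
 ("board w",w,(273,73),.006),("board w",w,(473,87),.006),
 ("pin w",w,(381,126),.05),("pin w",w,(454,130),.05),("tin w",w,(312,217),.031),("tin s",s,(231,239),.031),("tin d",d,(219,213),.031),
 ("plate s",s,(193,160),.012),("plate d",d,(326,172),.012),("roller s",s,(255,118),.075),("roller d",d,(401,166),.075),
 ("wheel s",s,(425,290),.028),("wheel d",d,(217,344),.028),("bear s",s,(342,356),.005),("bear d",d,(126,306),.005)]:
    print(n,uv,np.round(cast(c,uv,z)*1000))
E
```

```text
board s (183, 212) [ 675. -122.    6.]
board s (287, 184) [ 416. -105.    6.]
board s (368, 264) [417. 206.   6.]
board s (264, 306) [644. 199.   6.]
board d (149, 250) [671. 202.   6.]
board d (257, 190) [ 662. -127.    6.]
board d (346, 221) [ 419. -124.    6.]
board d (253, 299) [423. 198.   6.]
board w (273, 73) [ 681. -128.    6.]
board w (473, 87) [ 422. -132.    6.]
pin w (381, 126) [567. -70.  50.]
pin w (454, 130) [477. -72.  50.]
tin w (312, 217) [636.  35.  31.]
tin s (231, 239) [631.  37.  31.]
tin d (219, 213) [630.  46.  31.]
plate s (193, 160) [ 578. -308.   12.]
plate d (326, 172) [ 575. -309.   12.]
roller s (255, 118) [ 384. -333.   75.]
roller d (401, 166) [ 385. -323.   75.]
wheel s (425, 290) [386. 323.  28.]
wheel d (217, 344) [388. 325.  28.]
bear s (342, 356) [584. 348.   5.]
bear d (126, 306) [578. 332.   5.]
```

Both cameras agree within a few mm. Pin spacing comes out at 90 mm, which matches. The fixture centre is about (522,-71), so the board centre is about (552,39) with roughly 1° of turn. Next I move to view the plate with the fingers along y.

Emit:
send_rows:
  steps:
    - {"dp":[62,4,8],"roll":0.185}
    - {"dp":[124,8,16],"roll":0.37}
    - {"dp":[186,12,24],"roll":0.555}
    - {"dp":[248,15,32],"roll":0.74}
    - {"dp":[308,18,40],"roll":0.92}

```text
invalid input
```

Emit:
send_rows:
  steps:
    - {"dp":[0,0,0],"roll":0.185}
    - {"dp":[0,0,0],"roll":0.37}
    - {"dp":[0,0,0],"roll":0.555}
    - {"dp":[0,0,0],"roll":0.651}
    - {"dp":[0,0,0],"roll":0.651}

```text
invalid input
```

```bash
python3 - <<'E'
from h import *
c=cap("wrist","w1")
from plant import r
s=r.get_state(); print(s["time_s"],np.round(s["tcp_pos"],4),np.round(s["eef_rot"],2),np.round(s["joints"],1))
print(proj(c,(.577,-.308,.012)),proj(c,(.385,-.328,.075)))
E
```

```text
0.2 [ 0.6747 -0.      0.24  ] [ 1.7994e+02 -1.0000e-02 -9.0000e+01] [ 16.5  20.6   0.7  -0.  -70.1 -16.5]
[358.39260574 -57.83030553] [512.27719189 -56.31721332]
```

View pics/w1.png

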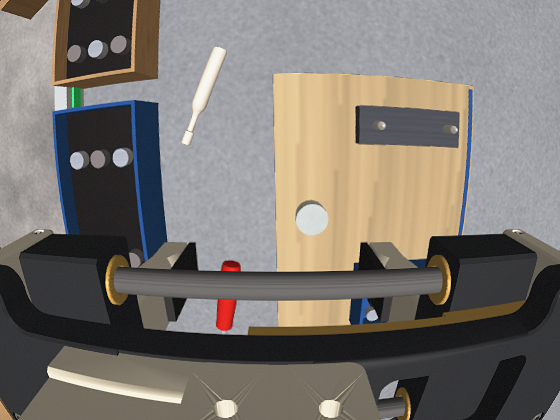

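The picture is unchanged because the move was refused: every row needs a jaw value.

Emit:
send_rows:
  steps:
    - {"dp":[62,4,8],"roll":0.185,"jaw":100}
    - {"dp":[124,8,16],"roll":0.37,"jaw":100}
    - {"dp":[186,12,24],"roll":0.555,"jaw":100}
    - {"dp":[248,15,32],"roll":0.74,"jaw":100}
    - {"dp":[308,18,40],"roll":0.92,"jaw":100}

```text
time_s: 0.82
tcp_pos: [0.6566, -0.3099, 0.2002]
eef_rot: [180.0, -0.0, -143.0]
contact_force: [2.0, 0.7, 1.3]
gripper_width: 0.0874
gripper_force: 0.0
```

Emit:
send_rows:
  steps:
    - {"dp":[0,0,0],"roll":0.185,"jaw":100}
    - {"dp":[0,0,0],"roll":0.37,"jaw":100}
    - {"dp":[0,0,0],"roll":0.555,"jaw":100}
    - {"dp":[0,0,0],"roll":0.651,"jaw":100}
    - {"dp":[0,0,0],"roll":0.651,"jaw":100}

```text
time_s: 1.45
tcp_pos: [0.6568, -0.308, 0.2003]
eef_rot: [180.0, -0.0, -180.0]
contact_force: [-0.4, -0.8, -0.0]
gripper_width: 0.0875
gripper_force: 0.0
```

```bash
python3 - <<'E'
from h import *
c=cap("wrist","w2")
from plant import r
s=r.get_state(); print(s["time_s"],np.round(s["tcp_pos"],4),np.round(s["eef_rot"],2),np.round(s["joints"],1))
print(proj(c,(.577,-.308,.012)),proj(c,(.385,-.328,.075)))
E
```

```text
1.5 [ 0.6569 -0.308   0.2003] [ 1.7999e+02 -2.0000e-02 -1.7989e+02] [ -9.8  26.6   4.8  -0.  -68.2 -80.1]
[277.72740636 112.33782255] [256.00761172 -87.04376636]
```

View pics/w2.png

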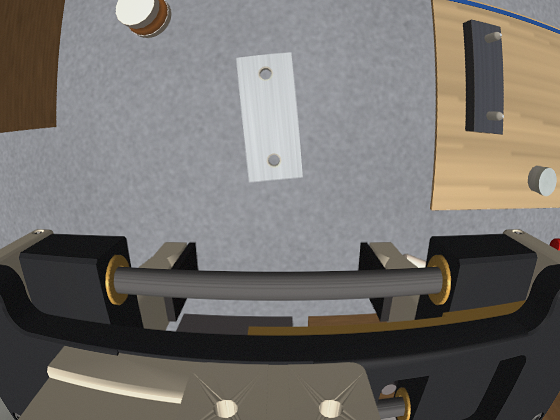

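The wrist view shows the plate with holes at (265,73) and (274,160), turned slightly. The fixture pins are at (497,36) and (499,116), and the jar at (140,12) is well away.

```bash
python3 - <<'E'
from h import *
c=load("w2"); im=c["image"]; g=cv2.cvtColor(im,cv2.COLOR_BGR2GRAY)
m=np.zeros_like(g); m[40:195,225:315]=(g[40:195,225:315]>165)*255
m=cv2.morphologyEx(m,cv2.MORPH_OPEN,np.ones((3,3)))
cs,_=cv2.findContours(m,cv2.RETR_EXTERNAL,cv2.CHAIN_APPROX_NONE); k=max(cs,key=cv2.contourArea)
P=np.array([cast(c,p[0],.012)[:2]*1000 for p in k],np.float32)
print(cv2.minAreaRect(P))
for u in [(265,73),(274,160)]: print("hole",cast(c,u,.012)*1000)
for u in [(494,37),(496,116)]: print("pin",cast(c,u,.05)*1000)
# holes dark blobs in plate
fill=np.zeros_like(g);cv2.drawContours(fill,[k],-1,255,-1);fill=cv2.erode(fill,np.ones((9,9)))
h=((g<150)&(fill>0)).astype(np.uint8)
n,l,st,ce=cv2.connectedComponentsWithStats(h)
for i in range(1,n):
    if st[i,4]>20: print(ce[i],st[i],cast(c,ce[i],.012)*1000)
E
```

```text
((581.2910766601562, -316.4504089355469), (130.600830078125, 56.979801177978516), 5.547336578369141)
hole [ 536.41016782 -320.86896514   12.        ]
hole [ 625.88649364 -311.70593397   12.        ]
pin [479.33720692 -80.74709821  50.        ]
pin [565.76470462 -78.95002154  50.        ]
[264.12962963  72.11111111] [259  68  12  11  54] [ 535.4730918  -321.74600386   12.        ]
[273.2962963  160.67901235] [268 155  12  11  81] [ 626.59097101 -312.42727016   12.        ]
```

Plate centre is (581,-317) with a yaw of 5.6°, and the size checks out. I grasp it now.

Emit:
send_rows:
  steps:
    - {"dp":[40,-5,40],"roll":-0.05,"jaw":100}
    - {"dp":[76,-9,80],"roll":-0.097,"jaw":100}
    - {"dp":[76,-9,120],"roll":-0.097,"jaw":100}
    - {"dp":[76,-9,155],"roll":-0.097,"jaw":100}
    - {"dp":[76,-9,182],"roll":-0.097,"jaw":100}

```text
time_s: 2.12
tcp_pos: [0.5804, -0.3169, 0.0171]
eef_rot: [180.0, -0.1, -174.3]
contact_force: [-0.1, -0.5, 0.9]
gripper_width: 0.0874
gripper_force: 0.0
```

Emit:
send_rows:
  steps:
    - {"dp":[0,0,0],"roll":0,"jaw":100}
    - {"dp":[0,0,0],"roll":0,"jaw":50}
    - {"dp":[0,0,0],"roll":0,"jaw":50}
    - {"dp":[0,0,0],"roll":0,"jaw":50}
    - {"dp":[0,0,0],"roll":0,"jaw":50}
  newtons: 30

```text
time_s: 2.75
tcp_pos: [0.5812, -0.317, 0.0192]
eef_rot: [-180.0, 0.0, -174.4]
contact_force: [-0.3, 1.3, 2.5]
gripper_width: 0.0554
gripper_force: 30.0
```

Emit:
send_rows:
  steps:
    - {"dp":[0,0,-40],"roll":0,"jaw":50}
    - {"dp":[-15,30,-80],"roll":0.02,"jaw":50}
    - {"dp":[-40,80,-102],"roll":0.04,"jaw":50}
    - {"dp":[-65,135,-102],"roll":0.06,"jaw":50}
    - {"dp":[-90,185,-102],"roll":0.077,"jaw":50}

```text
time_s: 3.38
tcp_pos: [0.6528, -0.1223, 0.1209]
eef_rot: [180.0, 0.0, -178.9]
contact_force: [-0.0, -0.5, -2.6]
gripper_width: 0.0555
gripper_force: 30.0
```

Emit:
send_rows:
  steps:
    - {"dp":[-20,49,0],"roll":0,"jaw":50}
    - {"dp":[-20,49,0],"roll":0,"jaw":50}
    - {"dp":[-20,49,0],"roll":0,"jaw":50}

```text
time_s: 3.75
tcp_pos: [0.6712, -0.0744, 0.12]
eef_rot: [180.0, -0.1, -178.8]
contact_force: [-0.4, -1.0, -2.6]
gripper_width: 0.0552
gripper_force: 30.0
```

```bash
python3 - <<'E'
from h import *
c=cap("wrist","w3")
from plant import r
s=r.get_state(); print(s["time_s"],np.round(s["tcp_pos"],4),np.round(s["eef_rot"],2),np.round(s["joints"],1))
E
```

```text
3.8 [ 0.6711 -0.0752  0.1202] [-1.8000e+02 -6.0000e-02 -1.7888e+02] [ 10.1  25.8  -7.8  -0.  -56.5 -99. ]
```

View pics/w3.png

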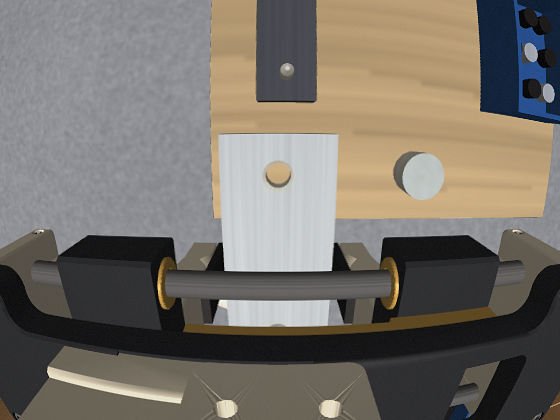

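This shows the held plate with its front hole at (278,173), the rear fixture pin at (287,70), and the fixture's side edges at columns 257 and 316.

```bash
python3 - <<'E'
from h import *
c=load("w3"); im=c["image"]; g=cv2.cvtColor(im,cv2.COLOR_BGR2GRAY)
def cent(mask,x0,y0): 
    n,l,st,ce=cv2.connectedComponentsWithStats(mask.astype(np.uint8)); i=1+np.argmax(st[1:,4]); return ce[i]+[x0,y0],st[i]
pin,st=cent(g[55:85,270:304]>95,270,55); print("pin",pin,st,cast(c,pin,.050)*1000)
hs=cv2.cvtColor(im,cv2.COLOR_BGR2HSV)
hole,st=cent((hs[150:200,250:305,1]>40)|(g[150:200,250:305]<140),250,150); print("hole",hole,st,cast(c,hole,.1137)*1000)
# fixture mask edges
m=(g<80)&(np.arange(420)[:,None]<105)
L=[];R=[]
for y in range(5,95,3):
    xs=np.where(m[y,240:335])[0]+240
    if len(xs)>20: L.append(cast(c,(xs[0],y),.026)[:2]*1000);R.append(cast(c,(xs[-1],y),.026)[:2]*1000)
for e in (L,R):
    e=np.array(e); p=np.polyfit(e[:,0],e[:,1],1); print("edge",np.degrees(np.arctan(p[0])),np.polyval(p,567))
# plate edges
L=[];R=[]
for y in range(140,235,3):
    xs=np.where(g[y,205:350]>165)[0]+205
    L.append(cast(c,(xs[0],y),.1137)[:2]*1000);R.append(cast(c,(xs[-1],y),.1137)[:2]*1000)
for e in (L,R):
    e=np.array(e); p=np.polyfit(e[:,0],e[:,1],1); print("plate",np.degrees(np.arctan(p[0])),np.polyval(p,626))
E
```

```text
pin [286.67333333  69.26      ] [ 10   8  14  14 150] [565.74715186 -70.98607331  50.        ]
hole [277.76626016 174.68495935] [ 16  13  25  25 492] [625.39952556 -75.46551082 113.7       ]
edge 1.4064440797930773 -91.75182369888029
edge 0.9035649031314184 -49.77162885875623
plate 4.8522461516467335 -106.20645940113536
plate -3.3310116001549672 -42.06591171538392
```

Emit:
send_rows:
  steps:
    - {"dp":[50,2,10],"roll":0,"jaw":50}
    - {"dp":[100,4,20],"roll":0,"jaw":50}
    - {"dp":[149.5,5.6,32],"roll":0,"jaw":50}
    - {"dp":[149.5,5.6,40],"roll":0,"jaw":50}
    - {"dp":[149.5,5.6,40],"roll":0,"jaw":50}

```text
time_s: 4.42
tcp_pos: [0.5221, -0.073, 0.0808]
eef_rot: [-180.0, 0.0, -178.9]
contact_force: [0.9, -0.1, -2.7]
gripper_width: 0.0552
gripper_force: 30.0
```

```bash
python3 - <<'E'
from h import *
c=cap("wrist","w4"); d=cap("side","d4"); s_=cap("scene","s4")
from plant import r
s=r.get_state(); print(s["time_s"],np.round(s["tcp_pos"],4),np.round(s["eef_rot"],2))
a=cv2.resize(c["image"][110:250,190:370],None,fx=3,fy=3,interpolation=cv2.INTER_CUBIC)
def cr(c,P):
    u,v=proj(c,P).astype(int); return cv2.resize(c["image"][v-35:v+35,u-43:u+43],(258,210),interpolation=cv2.INTER_CUBIC)
b=np.vstack([cr(d,(.52,-.072,.06)),cr(s_,(.52,-.072,.06))])
cv2.imwrite("pics/m4.png",np.hstack([a,b]) if a.shape[0]==b.shape[0] else a)
E
```

```text
4.575 [ 0.5233 -0.0725  0.081 ] [ 1.800e+02  6.000e-02 -1.789e+02]
```

View pics/m4.png

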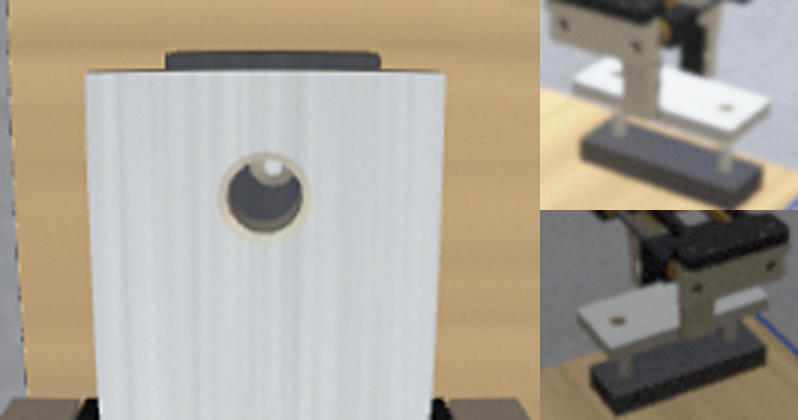

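The pin tip shows inside the hole at (280,166), and the hole centre is at (278,176).

```bash
python3 - <<'E'
from h import *
from plant import r
c=load("w4"); im=c["image"]; g=cv2.cvtColor(im,cv2.COLOR_BGR2GRAY)
k=g[155:200,255:305]; n,l,st,ce=cv2.connectedComponentsWithStats(((k<185)).astype(np.uint8)); print(st,ce+[255,155])
for z in (.0735,.0745): print("hole top",cast(c,(278,175.7),z)*1000)
for z in (.050,.052): print("pin tip",cast(c,(280.3,165.7),z)*1000)
s=r.get_state(); print(s["time_s"],np.round(s["tcp_pos"],4),np.round(s["eef_rot"],2))
E
```

```text
[[   0    0   50   45 1691]
 [   9    6   27   27  558]
 [   8   21    1    1    1]] [[280.14429332 177.88882318]
 [277.57706093 174.30824373]
 [263.         176.        ]]
hole top [477.02381618 -73.82822983  73.5       ]
hole top [476.85422053 -73.83319746  74.5       ]
pin tip [475.48509613 -72.58231094  50.        ]
pin tip [475.2091528  -72.60517441  52.        ]
4.575 [ 0.5233 -0.0725  0.081 ] [ 1.800e+02  6.000e-02 -1.789e+02]
```

Emit:
send_rows:
  steps:
    - {"dp":[1.2,1.2,0],"roll":0,"jaw":50}
    - {"dp":[1.2,1.2,5],"roll":0,"jaw":50}
    - {"dp":[1.2,1.2,10],"roll":0,"jaw":50}
    - {"dp":[1.2,1.2,15],"roll":0,"jaw":50}
    - {"dp":[1.2,1.2,18],"roll":0,"jaw":50}

```text
time_s: 5.2
tcp_pos: [0.5207, -0.071, 0.062]
eef_rot: [-180.0, -0.0, -178.9]
contact_force: [-0.2, -0.4, -2.6]
gripper_width: 0.0556
gripper_force: 30.0
```

Emit:
send_rows:
  steps:
    - {"dp":[0,0,3],"roll":0,"jaw":50}
    - {"dp":[0,0,6],"roll":0,"jaw":50}
    - {"dp":[0,0,6],"roll":0,"jaw":50}

```text
time_s: 5.58
tcp_pos: [0.5208, -0.071, 0.0563]
eef_rot: [-180.0, -0.0, -178.9]
contact_force: [0.1, 0.4, -2.7]
gripper_width: 0.0556
gripper_force: 30.0
```

No contact force so far, and the plate is already about 14 mm onto the pins. I continue down.

Emit:
send_rows:
  steps:
    - {"dp":[0,0,4],"roll":0,"jaw":50}
    - {"dp":[0,0,8],"roll":0,"jaw":50}
    - {"dp":[0,0,11],"roll":0,"jaw":50}
    - {"dp":[0,0,12],"roll":0,"jaw":50}
    - {"dp":[0,0,12],"roll":0,"jaw":50}

```text
time_s: 6.2
tcp_pos: [0.5209, -0.071, 0.0451]
eef_rot: [-180.0, 0.0, -178.9]
contact_force: [-3.6, 1.0, 6.7]
gripper_width: 0.0556
gripper_force: 30.0
```

Seated, with about 9 N of upward reaction. I release, lift and head to the roller view.

Emit:
send_rows:
  steps:
    - {"dp":[0,0,0],"roll":0,"jaw":85}
    - {"dp":[0,0,0],"roll":0,"jaw":85}
    - {"dp":[0,0,-50],"roll":0,"jaw":100}
    - {"dp":[0,0,-110],"roll":0,"jaw":100}
    - {"dp":[0,0,-165],"roll":0,"jaw":100}

```text
time_s: 6.82
tcp_pos: [0.521, -0.071, 0.2117]
eef_rot: [-180.0, 0.0, -178.9]
contact_force: [1.3, 0.7, -0.6]
gripper_width: 0.0873
gripper_force: 0.0
```

Emit:
send_rows:
  steps:
    - {"dp":[12,-60,0],"roll":0,"jaw":100}
    - {"dp":[24,-120,0],"roll":0,"jaw":100}
    - {"dp":[36,-180,0],"roll":0,"jaw":100}
    - {"dp":[48,-238,0],"roll":0,"jaw":100}
    - {"dp":[51,-258,0],"roll":0,"jaw":100}

```text
time_s: 7.45
tcp_pos: [0.4741, -0.3327, 0.2092]
eef_rot: [-180.0, -0.0, -179.0]
contact_force: [0.0, 0.6, -0.9]
gripper_width: 0.0879
gripper_force: 0.0
```

```bash
python3 - <<'E'
from h import *
c=cap("wrist","w5"); d=cap("side","d5"); s_=cap("scene","s5")
from plant import r
s=r.get_state(); print(s["time_s"],np.round(s["tcp_pos"],4),np.round(s["eef_rot"],2))
print(proj(c,(.385,-.328,.075)))
def cr(c,P):
    u,v=proj(c,P).astype(int); return cv2.resize(c["image"][v-35:v+35,u-40:u+40],(240,210),interpolation=cv2.INTER_CUBIC)
b=np.vstack([cr(d,(.52,-.072,.04)),cr(s_,(.52,-.072,.04))])
cv2.imwrite("pics/m5.png",np.hstack([c["image"],b]))
E
```

```text
7.6 [ 0.4748 -0.3305  0.2091] [ 1.7998e+02 -3.0000e-02 -1.7898e+02]
[285.13551239  99.9440849 ]
```

View pics/m5.png

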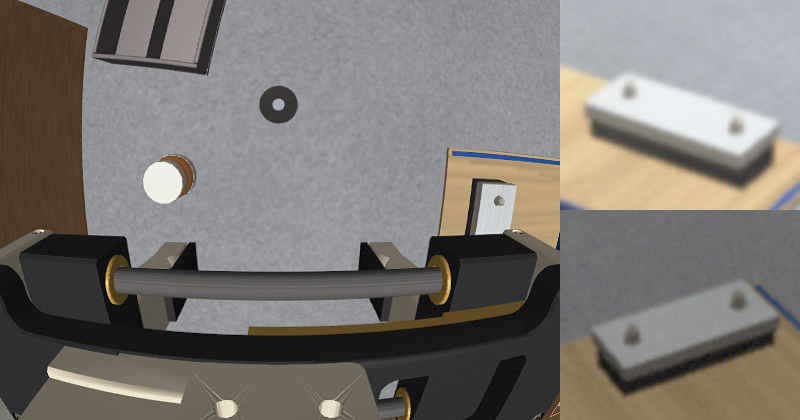

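The plate sits flush with both pins through it. The roller's top is at (279,104), with the jar at (163,182) and the black box at the top left.

```bash
python3 - <<'E'
from h import *
c=load("w5"); im=c["image"]; g=cv2.cvtColor(im,cv2.COLOR_BGR2GRAY)
k=(g[75:135,245:312]<85).astype(np.uint8); cs,_=cv2.findContours(k,cv2.RETR_EXTERNAL,cv2.CHAIN_APPROX_NONE)
m=max(cs,key=cv2.contourArea)+[245,75]; P=np.array([cast(c,p[0],.075)[:2]*1000 for p in m],np.float32); print(cv2.minEnclosingCircle(P))
for z in (.04,.06): print("jar",cast(c,(163,182),z)*1000, cast(c,(143,182),z)*1000)
print("jar base",cast(c,(178,175),0)*1000,"box near corner",cast(c,(207,75),.04)*1000,cast(c,(207,75),0)*1000)
print("pins/plate",cast(c,(499,200),.05)*1000)
E
```

```text
((388.82757568359375, -333.9571838378906), 16.086458206176758)
jar [ 463.58114278 -449.85210409   40.        ] [ 463.53095199 -472.55723897   40.        ]
jar [ 459.73969958 -442.45800632   60.        ] [ 459.69271399 -463.71318306   60.        ]
jar base [ 463.15796849 -445.80903817    0.        ] box near corner [ 357.7779701  -402.65246334   40.        ] [ 351.9475987 -411.4122866    0.       ]
pins/plate [471.89202174 -80.0219091   50.        ]
```

Emit:
send_rows:
  steps:
    - {"dp":[45,-1,20],"roll":0,"jaw":100}
    - {"dp":[86,-2,50],"roll":0,"jaw":100}
    - {"dp":[86,-2,90],"roll":0,"jaw":100}
    - {"dp":[86,-2,135],"roll":0,"jaw":100}
    - {"dp":[86,-2,166],"roll":0,"jaw":100}

```text
time_s: 8.22
tcp_pos: [0.3891, -0.3321, 0.0423]
eef_rot: [180.0, -0.0, -178.8]
contact_force: [-0.0, -0.9, -0.0]
gripper_width: 0.0875
gripper_force: 0.0
```

Emit:
send_rows:
  steps:
    - {"dp":[0,0,0],"roll":0,"jaw":100}
    - {"dp":[0,0,0],"roll":0,"jaw":25}
    - {"dp":[0,0,0],"roll":0,"jaw":25}
    - {"dp":[0,0,0],"roll":0,"jaw":25}
    - {"dp":[0,0,0],"roll":0,"jaw":25}
  newtons: 25

```text
time_s: 8.85
tcp_pos: [0.3893, -0.3338, 0.0442]
eef_rot: [-180.0, 0.1, -178.9]
contact_force: [-0.7, 1.3, 0.5]
gripper_width: 0.0529
gripper_force: 0.0
```

Emit:
send_rows:
  steps:
    - {"dp":[0,0,0],"roll":0,"jaw":25}
    - {"dp":[0,0,-40],"roll":0,"jaw":25}
    - {"dp":[0,0,-80],"roll":0,"jaw":25}
    - {"dp":[0,0,-100],"roll":0,"jaw":25}

```text
time_s: 9.35
tcp_pos: [0.3898, -0.3341, 0.1458]
eef_rot: [-179.9, 0.1, -178.9]
contact_force: [0.1, 0.2, 0.0]
gripper_width: 0.0227
gripper_force: 0.0
```

I lifted before the fingers had closed, so I check whether the roller was disturbed.

Emit:
send_rows:
  steps:
    - {"dp":[-60,0,-30],"roll":0,"jaw":100}
    - {"dp":[-86,0,-65],"roll":0,"jaw":100}
    - {"dp":[-86,0,-65],"roll":0,"jaw":100}

```text
time_s: 9.72
tcp_pos: [0.4782, -0.3326, 0.2112]
eef_rot: [-179.9, 0.3, -178.8]
contact_force: [-0.7, 0.4, -0.4]
gripper_width: 0.0471
gripper_force: 0.0
```

```bash
python3 - <<'E'
from h import *
from plant import r
c=cap("wrist","w6"); im=c["image"]; g=cv2.cvtColor(im,cv2.COLOR_BGR2GRAY)
s=r.get_state(); print(s["time_s"],np.round(s["tcp_pos"],4),np.round(s["eef_rot"],2))
u,v=proj(c,(.389,-.334,.075)).astype(int); x0,y0=u-35,max(v-35,0)
k=(g[y0:v+35,x0:u+35]<85).astype(np.uint8); cs,_=cv2.findContours(k,cv2.RETR_EXTERNAL,cv2.CHAIN_APPROX_NONE)
m=max(cs,key=cv2.contourArea)+[x0,y0]; P=np.array([cast(c,p[0],.075)[:2]*1000 for p in m],np.float32); print(cv2.minEnclosingCircle(P))
E
```

```text
9.775 [ 0.4761 -0.3319  0.2092] [-1.7998e+02  1.0000e-01 -1.7884e+02]
((388.7977294921875, -333.6547546386719), 16.1392765045166)
```

The roller is untouched. I repeat the grasp with time for the fingers to close.

Emit:
send_rows:
  steps:
    - {"dp":[45,0,20],"roll":0,"jaw":65}
    - {"dp":[86,0,50],"roll":0,"jaw":65}
    - {"dp":[86,0,90],"roll":0,"jaw":65}
    - {"dp":[86,0,135],"roll":0,"jaw":65}
    - {"dp":[86,0,165],"roll":0,"jaw":65}

```text
time_s: 10.4
tcp_pos: [0.3865, -0.333, 0.0412]
eef_rot: [179.9, -0.2, -178.9]
contact_force: [0.1, -0.3, 0.6]
gripper_width: 0.0567
gripper_force: 0.0
```

Emit:
send_rows:
  steps:
    - {"dp":[0,0,0],"roll":0,"jaw":65}
    - {"dp":[0,0,0],"roll":0,"jaw":25}
    - {"dp":[0,0,0],"roll":0,"jaw":25}
    - {"dp":[0,0,0],"roll":0,"jaw":25}
    - {"dp":[0,0,0],"roll":0,"jaw":25}
  newtons: 25

```text
time_s: 11.02
tcp_pos: [0.3897, -0.3338, 0.0446]
eef_rot: [-180.0, 0.1, -178.9]
contact_force: [-0.3, 1.1, 6.2]
gripper_width: 0.0314
gripper_force: 25.0
```

Emit:
send_rows:
  steps:
    - {"dp":[0,0,0],"roll":0,"jaw":25}
    - {"dp":[0,0,0],"roll":0,"jaw":25}

```text
time_s: 11.28
tcp_pos: [0.3897, -0.3338, 0.0446]
eef_rot: [-180.0, 0.1, -178.8]
contact_force: [0.1, 2.0, 6.5]
gripper_width: 0.0314
gripper_force: 25.0
```

Gripped. I lift and carry it to the plate.

Emit:
send_rows:
  steps:
    - {"dp":[0,0,-30],"roll":0,"jaw":25}
    - {"dp":[-10,15,-70],"roll":0,"jaw":25}
    - {"dp":[-35,65,-95],"roll":0,"jaw":25}
    - {"dp":[-60,115,-95],"roll":0,"jaw":25}
    - {"dp":[-85,165,-95],"roll":0,"jaw":25}

```text
time_s: 11.9
tcp_pos: [0.4713, -0.1654, 0.1393]
eef_rot: [180.0, 0.1, -178.9]
contact_force: [1.3, -0.5, -0.7]
gripper_width: 0.0314
gripper_force: 25.0
```

Emit:
send_rows:
  steps:
    - {"dp":[-25,50,0],"roll":0,"jaw":25}
    - {"dp":[-45,85,0],"roll":0,"jaw":25}
    - {"dp":[-51.8,94.8,15],"roll":0,"jaw":25}
    - {"dp":[-51.8,94.8,15],"roll":0,"jaw":25}
    - {"dp":[-51.8,94.8,15],"roll":0,"jaw":25}

```text
time_s: 12.52
tcp_pos: [0.5199, -0.072, 0.1233]
eef_rot: [-180.0, -0.1, -178.9]
contact_force: [-0.0, 0.2, -1.9]
gripper_width: 0.0322
gripper_force: 25.0
```

```bash
python3 - <<'E'
from h import *
from plant import r
s=r.get_state(); print(s["time_s"],np.round(s["tcp_pos"],4),np.round(s["eef_rot"],2))
c=cap("wrist","w7"); s_=cap("scene","s7"); d=cap("side","d7")
def cr(c,P):
    u,v=proj(c,P).astype(int); return cv2.resize(c["image"][v-35:v+35,u-40:u+40],(240,210),interpolation=cv2.INTER_CUBIC)
cv2.imwrite("pics/m7.png",np.hstack([c["image"],np.vstack([cr(d,(.52,-.072,.07)),cr(s_,(.52,-.072,.07))])]))
s=r.get_state(); print(s["time_s"],np.round(s["tcp_pos"],4),np.round(s["eef_rot"],2))
E
```

```text
12.525 [ 0.5199 -0.072   0.1233] [-1.7998e+02 -7.0000e-02 -1.7890e+02]
12.675 [ 0.5204 -0.072   0.1239] [ 1.8000e+02  2.0000e-02 -1.7894e+02]
```

View pics/m7.png

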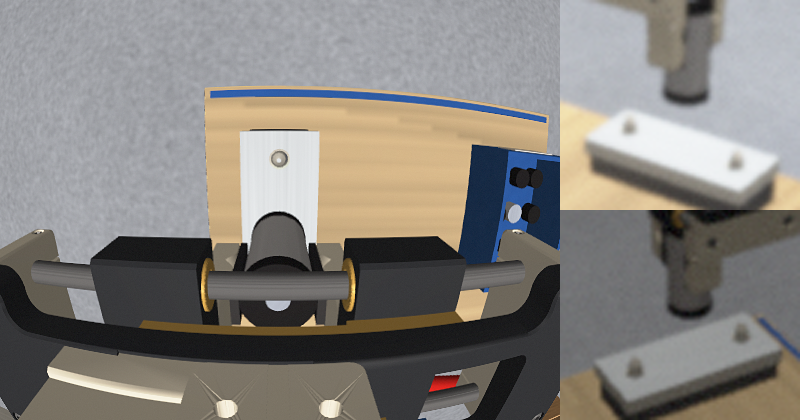

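The roller hangs upright over the plate between the pins; the front pin is at (279,158). I lower it.

Emit:
send_rows:
  steps:
    - {"dp":[-0.8,0.6,12],"roll":0,"jaw":25}
    - {"dp":[-0.8,0.6,25],"roll":0,"jaw":25}
    - {"dp":[-0.8,0.6,34],"roll":0,"jaw":25}
    - {"dp":[-0.8,0.6,38.5],"roll":0,"jaw":25}
    - {"dp":[-0.8,0.6,38.5],"roll":0,"jaw":25}

```text
time_s: 13.3
tcp_pos: [0.5213, -0.0706, 0.0846]
eef_rot: [-180.0, -0.1, -178.9]
contact_force: [-0.0, 0.8, -1.0]
gripper_width: 0.0317
gripper_force: 25.0
```

Emit:
send_rows:
  steps:
    - {"dp":[0,0,1],"roll":0,"jaw":25}
    - {"dp":[0,0,2],"roll":0,"jaw":25}
    - {"dp":[0,0,2],"roll":0,"jaw":25}

```text
time_s: 13.68
tcp_pos: [0.5216, -0.0705, 0.0832]
eef_rot: [180.0, 0.0, -178.9]
contact_force: [-0.2, -0.4, -0.9]
gripper_width: 0.0319
gripper_force: 25.0
```

Emit:
send_rows:
  steps:
    - {"dp":[0,0.0,0.6],"roll":0,"jaw":25}
    - {"dp":[0,0,1.2],"roll":0,"jaw":25}
    - {"dp":[0,0,1.2],"roll":0,"jaw":25}

```text
time_s: 14.05
tcp_pos: [0.5217, -0.0705, 0.0826]
eef_rot: [-180.0, 0.0, -178.8]
contact_force: [-1.5, 1.6, 4.9]
gripper_width: 0.0316
gripper_force: 25.0
```

Contact made. I release and rise, then head for the wheel.

Emit:
send_rows:
  steps:
    - {"dp":[0,0,0],"roll":0,"jaw":45}
    - {"dp":[0,0,0],"roll":0,"jaw":70}
    - {"dp":[0,0,0],"roll":0,"jaw":70}
    - {"dp":[0,0,-40],"roll":0,"jaw":70}
    - {"dp":[0,0,-90],"roll":0,"jaw":100}

```text
time_s: 14.68
tcp_pos: [0.5207, -0.0707, 0.1719]
eef_rot: [-180.0, -0.2, -178.9]
contact_force: [1.0, 0.1, 0.3]
gripper_width: 0.0665
gripper_force: 0.0
```

Emit:
send_rows:
  steps:
    - {"dp":[0,0,-50],"roll":0,"jaw":100}
    - {"dp":[0,58,-55],"roll":0,"jaw":100}
    - {"dp":[10,118,-55],"roll":0,"jaw":100}
    - {"dp":[20,178,-55],"roll":0,"jaw":100}
    - {"dp":[30,238,-55],"roll":0,"jaw":100}

```text
time_s: 15.3
tcp_pos: [0.4861, 0.1685, 0.2271]
eef_rot: [180.0, 0.0, -178.9]
contact_force: [1.6, -0.4, -0.3]
gripper_width: 0.0879
gripper_force: 0.0
```

Emit:
send_rows:
  steps:
    - {"dp":[5,60,0],"roll":0,"jaw":100}
    - {"dp":[10,120,0],"roll":0,"jaw":100}
    - {"dp":[15,155,0],"roll":0,"jaw":100}
    - {"dp":[15,155,0],"roll":0,"jaw":100}

```text
time_s: 15.8
tcp_pos: [0.4681, 0.3238, 0.2262]
eef_rot: [-180.0, -0.0, -178.7]
contact_force: [0.1, -1.1, 0.0]
gripper_width: 0.0876
gripper_force: 0.0
```

```bash
python3 - <<'E'
from h import *
from plant import r
c=cap("wrist","w8"); s_=cap("scene","s8"); d=cap("side","d8")
def cr(c,P):
    u,v=proj(c,P).astype(int); return cv2.resize(c["image"][v-35:v+35,u-40:u+40],(240,210),interpolation=cv2.INTER_CUBIC)
cv2.imwrite("pics/m8.png",np.hstack([c["image"],np.vstack([cr(d,(.52,-.072,.07)),cr(s_,(.52,-.072,.07))])]))
s=r.get_state(); print(s["time_s"],np.round(s["tcp_pos"],4),np.round(s["eef_rot"],2))
print(proj(c,(.387,.324,.028)),proj(c,(.58,.34,.03)))
E
```

```text
15.95 [0.4686 0.321  0.2266] [-1.7997e+02 -2.0000e-02 -1.7886e+02]
[279.84525838 111.42267987] [289.15022578 281.738534  ]
```

View pics/m8.png

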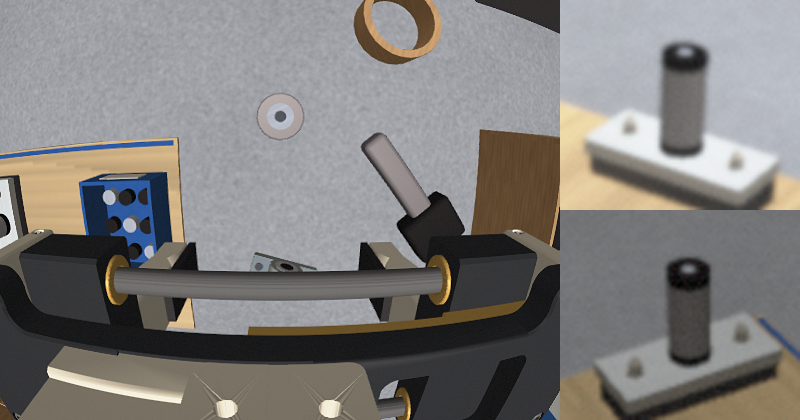

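The roller stands upright midway between the pins. In the wrist view the wheel is at (281,116), clear of the hammer at (400,170).

```bash
python3 - <<'E'
from h import *
c=load("w8"); im=c["image"]; b=im.astype(int)
bg=np.median(im[60:160,200:250].reshape(-1,3),axis=0); print(bg, im[116,265], im[116,293])
print(cast(c,(281,116),.028)*1000)
for a,b in [((258,116),(304,116)),((281,93),(281,140))]:
    p,q=cast(c,a,.028)*1000,cast(c,b,.028)*1000; print(p,q,np.linalg.norm(p-q))
E
```

```text
[165. 160. 159.] [166 168 178] [200 189 187]
[391.78614146 325.31881251  28.        ]
[392.25743506 301.42336422  28.        ] [390.9928375  349.23982455  28.        ] 47.83317975289882
[367.51773157 324.71042745  28.        ] [417.05293521 325.96449363  28.        ] 49.551075489239295
```

Emit:
send_rows:
  steps:
    - {"dp":[40,3,45],"roll":0,"jaw":90}
    - {"dp":[76.5,5,90],"roll":0,"jaw":90}
    - {"dp":[76.5,5,135],"roll":0,"jaw":90}
    - {"dp":[76.5,5,175],"roll":0,"jaw":85}
    - {"dp":[76.5,5,207],"roll":0,"jaw":85}

```text
time_s: 16.58
tcp_pos: [0.3923, 0.3237, 0.0189]
eef_rot: [-180.0, -0.0, -178.9]
contact_force: [0.8, 0.6, 0.6]
gripper_width: 0.0747
gripper_force: 0.0
```

Emit:
send_rows:
  steps:
    - {"dp":[0,0,0],"roll":0,"jaw":85}
    - {"dp":[0,0,0],"roll":0,"jaw":45}
    - {"dp":[0,0,0],"roll":0,"jaw":45}
    - {"dp":[0,0,0],"roll":0,"jaw":45}
    - {"dp":[0,0,0],"roll":0,"jaw":45}
  newtons: 15

```text
time_s: 17.2
tcp_pos: [0.3925, 0.3254, 0.021]
eef_rot: [179.9, 0.1, -178.8]
contact_force: [-0.9, -0.7, 7.7]
gripper_width: 0.0495
gripper_force: 15.0
```

Emit:
send_rows:
  steps:
    - {"dp":[0,0,0],"roll":0,"jaw":45}
    - {"dp":[0,0,0],"roll":0,"jaw":45}

```text
time_s: 17.45
tcp_pos: [0.3925, 0.3254, 0.021]
eef_rot: [179.9, 0.1, -178.8]
contact_force: [-0.4, -1.8, 7.9]
gripper_width: 0.0494
gripper_force: 15.0
```

Emit:
send_rows:
  steps:
    - {"dp":[0,0,-50],"roll":0,"jaw":45}
    - {"dp":[0,0,-105],"roll":0,"jaw":45}
    - {"dp":[-15,-35,-150],"roll":0,"jaw":45}
    - {"dp":[-35,-85,-150],"roll":0,"jaw":45}
    - {"dp":[-55,-135,-150],"roll":0,"jaw":45}

```text
time_s: 18.08
tcp_pos: [0.4502, 0.1902, 0.1711]
eef_rot: [179.9, 0.1, -178.8]
contact_force: [0.8, 0.6, -1.4]
gripper_width: 0.0495
gripper_force: 15.0
```

Emit:
send_rows:
  steps:
    - {"dp":[-20,-50,0],"roll":-0.18,"jaw":45}
    - {"dp":[-40,-100,0],"roll":-0.36,"jaw":45}
    - {"dp":[-58,-140,0],"roll":-0.54,"jaw":45}
    - {"dp":[-66,-154.3,0],"roll":-0.72,"jaw":45}
    - {"dp":[-66,-154.3,0],"roll":-0.9,"jaw":45}

```text
time_s: 18.7
tcp_pos: [0.5191, 0.0366, 0.1699]
eef_rot: [180.0, -0.0, -127.9]
contact_force: [-0.7, 0.5, -0.3]
gripper_width: 0.0496
gripper_force: 15.0
```

Emit:
send_rows:
  steps:
    - {"dp":[0,0,0],"roll":-0.18,"jaw":45}
    - {"dp":[0,0,0],"roll":-0.36,"jaw":45}
    - {"dp":[0,0,0],"roll":-0.54,"jaw":45}
    - {"dp":[0,0,0],"roll":-0.67,"jaw":45}
    - {"dp":[0,0,0],"roll":-0.67,"jaw":45}

```text
time_s: 19.32
tcp_pos: [0.5187, 0.0382, 0.1701]
eef_rot: [-180.0, 0.0, -89.7]
contact_force: [0.3, -1.7, -0.9]
gripper_width: 0.0495
gripper_force: 15.0
```

```bash
python3 - <<'E'
from h import *
from plant import r
c=cap("wrist","w9")
s=r.get_state(); print(s["time_s"],np.round(s["tcp_pos"],4),np.round(s["eef_rot"],2),np.round(s["joints"]))
E
```

```text
19.375 [0.5187 0.0382 0.17  ] [-1.7999e+02  1.0000e-02 -8.9850e+01] [ 26.   9. -24.  -0. -56. -26.]
```

View pics/w9.png

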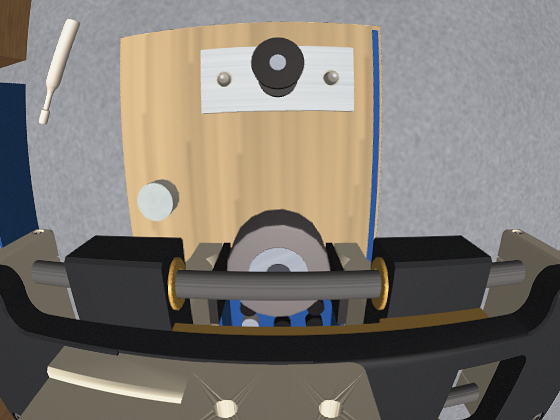

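Plate, roller and pins look right (pins at (224,79) and (331,77)), and the wheel is held flat. I lower it onto the board.

Emit:
send_rows:
  steps:
    - {"dp":[0,0,40],"roll":0,"jaw":45}
    - {"dp":[0,0,85],"roll":0,"jaw":45}
    - {"dp":[0,0,120],"roll":0,"jaw":45}
    - {"dp":[0,0,138],"roll":0,"jaw":45}
    - {"dp":[0,0,138],"roll":0,"jaw":45}

```text
time_s: 20.0
tcp_pos: [0.5179, 0.0377, 0.0307]
eef_rot: [179.8, -0.1, -89.8]
contact_force: [-0.1, 0.5, -0.5]
gripper_width: 0.0497
gripper_force: 15.0
```

Emit:
send_rows:
  steps:
    - {"dp":[0,0,2],"roll":0,"jaw":45}
    - {"dp":[0,0,4.5],"roll":0,"jaw":45}
    - {"dp":[0,0,4.5],"roll":0,"jaw":45}

```text
time_s: 20.38
tcp_pos: [0.5191, 0.0382, 0.0279]
eef_rot: [-179.9, 0.0, -89.7]
contact_force: [0.0, 0.8, 0.0]
gripper_width: 0.0493
gripper_force: 15.0
```

Emit:
send_rows:
  steps:
    - {"dp":[0,0,1.2],"roll":0,"jaw":45}
    - {"dp":[0,0,1.2],"roll":0,"jaw":45}

```text
time_s: 20.62
tcp_pos: [0.5192, 0.0382, 0.027]
eef_rot: [-179.9, 0.0, -89.7]
contact_force: [-2.0, 0.9, 7.0]
gripper_width: 0.0497
gripper_force: 15.0
```

Emit:
send_rows:
  steps:
    - {"dp":[0,0,0],"roll":0,"jaw":65}
    - {"dp":[0,0,0],"roll":0,"jaw":80}
    - {"dp":[0,0,0],"roll":0,"jaw":80}
    - {"dp":[0,0,-50],"roll":0,"jaw":80}
    - {"dp":[0,0,-110],"roll":0,"jaw":100}

```text
time_s: 21.25
tcp_pos: [0.5179, 0.0377, 0.1363]
eef_rot: [179.8, -0.1, -89.7]
contact_force: [2.1, 1.1, -0.2]
gripper_width: 0.0754
gripper_force: 0.0
```

Emit:
send_rows:
  steps:
    - {"dp":[0,0,-60],"roll":0,"jaw":100}
    - {"dp":[-60,-10,-70],"roll":0,"jaw":100}
    - {"dp":[-120,-20,-80],"roll":0,"jaw":100}
    - {"dp":[-180,-30,-80],"roll":0,"jaw":100}
    - {"dp":[-240,-40,-80],"roll":0,"jaw":100}

```text
time_s: 21.88
tcp_pos: [0.5575, 0.2803, 0.2164]
eef_rot: [-180.0, 0.0, -89.7]
contact_force: [0.7, -0.6, -0.4]
gripper_width: 0.0876
gripper_force: 0.0
```

Emit:
send_rows:
  steps:
    - {"dp":[-60,-10,0],"roll":0,"jaw":100}
    - {"dp":[-120,-20,0],"roll":0,"jaw":100}
    - {"dp":[-142,-21,0],"roll":0,"jaw":100}
    - {"dp":[-142,-21,0],"roll":0,"jaw":100}

```text
time_s: 22.38
tcp_pos: [0.5772, 0.4216, 0.2148]
eef_rot: [179.9, -0.1, -89.6]
contact_force: [-0.6, -0.3, -0.6]
gripper_width: 0.0876
gripper_force: 0.0
```

```bash
python3 - <<'E'
from h import *
from plant import r
c=cap("wrist","w10"); s_=cap("scene","s10"); d=cap("side","d10")
s=r.get_state(); print(s["time_s"],np.round(s["tcp_pos"],4),np.round(s["eef_rot"],2),np.round(s["joints"]))
def cr(c,P):
    u,v=proj(c,P).astype(int); return cv2.resize(c["image"][v-35:v+35,u-40:u+40],(240,210),interpolation=cv2.INTER_CUBIC)
cv2.imwrite("pics/m10.png",np.hstack([c["image"],np.vstack([cr(d,(.52,.03,.02)),cr(s_,(.52,.03,.02))])]))
print(proj(c,(.518,.0385,.034)))
E
```

```text
22.525 [0.5776 0.4193 0.2162] [ 1.7999e+02 -2.0000e-02 -8.9720e+01] [ 52.  25.   4.  -0. -69. -51.]
[ 332.22626266 -124.1050821 ]
```

View pics/m10.png

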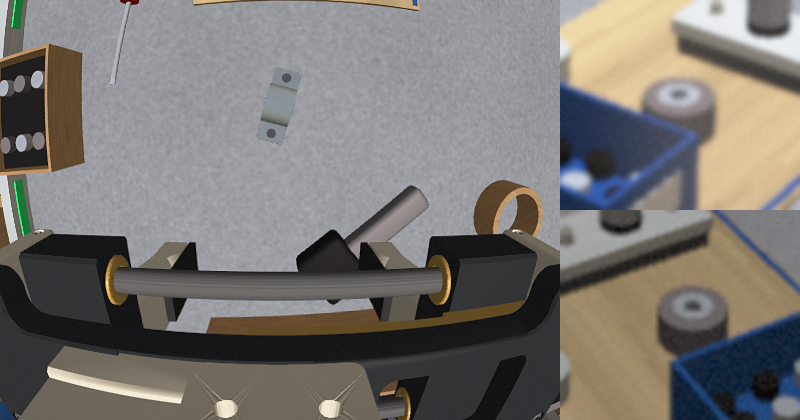

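The wheel lies flat between the fixture and the tote. The bearing's foot bolt holes are at (287,77) and (271,133), and the area around it is clear.

```bash
python3 - <<'E'
from h import *
c=load("w10"); g=cv2.cvtColor(c["image"],cv2.COLOR_BGR2GRAY)
a,b=[cast(c,u,.010)[:2]*1000 for u in ((287,77),(271,133))]
print(a,b,(a+b)/2,np.linalg.norm(a-b),np.degrees(np.arctan2(*(b-a)[::-1])))
# foot corners by eye
for u in ((275,67),(302,71),(257,137),(285,144)): print(cast(c,u,.010)[:2]*1000)
E
```

```text
[569.06641707 301.7711416 ] [585.45408612 362.32990054] [577.26025159 332.05052107] 62.73690286807387 74.85797473278068
[581.81004385 290.93595264]
[553.27699729 294.81751422]
[600.36656411 366.66930151]
[570.42276366 374.02837245]
```

Emit:
send_rows:
  steps:
    - {"dp":[45,0.5,40],"roll":0.125,"jaw":80}
    - {"dp":[87.3,1,85],"roll":0.25,"jaw":80}
    - {"dp":[87.3,1,130],"roll":0.25,"jaw":80}
    - {"dp":[87.3,1,170],"roll":0.25,"jaw":70}
    - {"dp":[87.3,1,190],"roll":0.25,"jaw":70}

```text
time_s: 23.15
tcp_pos: [0.5765, 0.3306, 0.0246]
eef_rot: [179.9, -0.1, -104.1]
contact_force: [-0.1, 0.3, 1.4]
gripper_width: 0.0621
gripper_force: 0.0
```

Emit:
send_rows:
  steps:
    - {"dp":[0,0,0],"roll":0,"jaw":70}
    - {"dp":[0,0,0],"roll":0,"jaw":20}
    - {"dp":[0,0,0],"roll":0,"jaw":20}
    - {"dp":[0,0,0],"roll":0,"jaw":20}
    - {"dp":[0,0,0],"roll":0,"jaw":20}
  newtons: 25

```text
time_s: 23.78
tcp_pos: [0.5773, 0.3334, 0.0268]
eef_rot: [-180.0, 0.0, -104.0]
contact_force: [-1.1, 0.5, 2.8]
gripper_width: 0.028
gripper_force: 24.9
```

Emit:
send_rows:
  steps:
    - {"dp":[0,0,0],"roll":0,"jaw":20}
    - {"dp":[0,0,0],"roll":0,"jaw":20}
    - {"dp":[0,0,0],"roll":0,"jaw":20}

```text
time_s: 24.15
tcp_pos: [0.5773, 0.3334, 0.0267]
eef_rot: [-180.0, 0.0, -104.0]
contact_force: [-1.5, -0.1, 5.5]
gripper_width: 0.0277
gripper_force: 24.9
```

Emit:
send_rows:
  steps:
    - {"dp":[0,0,-40],"roll":0,"jaw":20}
    - {"dp":[0,0,-90],"roll":0,"jaw":20}
    - {"dp":[30,-23,-115],"roll":-0.13,"jaw":20}
    - {"dp":[72,-55.8,-115],"roll":-0.264,"jaw":20}
    - {"dp":[72,-55.8,-115],"roll":-0.264,"jaw":20}

```text
time_s: 24.78
tcp_pos: [0.6144, 0.2466, 0.1408]
eef_rot: [179.9, -0.0, -89.0]
contact_force: [-0.2, -0.4, -3.1]
gripper_width: 0.0279
gripper_force: 24.9
```

```bash
python3 - <<'E'
from h import *
from plant import r
c=cap("wrist","w11")
s=r.get_state(); print(s["time_s"],np.round(s["tcp_pos"],4),np.round(s["eef_rot"],2),s["gripper_width"])
print([proj(c,p).round() for p in ((.614,.15,.006),(.576,.105,.061),(.578,.195,.061))])
E
```

```text
24.825 [0.614  0.2479 0.1405] [ 1.7994e+02 -2.0000e-02 -8.9050e+01] 0.02760620905571811
[array([281.,  92.]), array([338.,  26.]), array([333., 152.])]
```

View pics/w11.png

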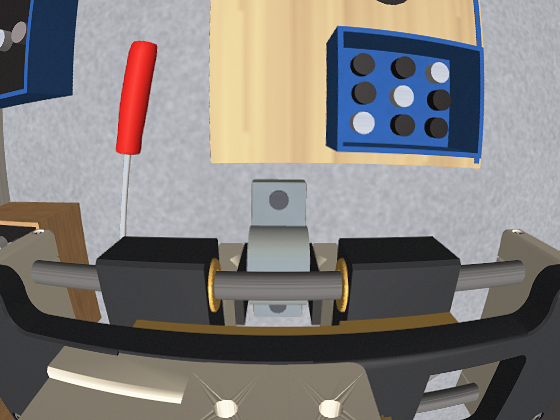

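The tote's back-wall top corners are at (340,27) and (337,152), close to the prediction. The bearing hangs square, with its front foot edge at row 180 and a hole at (279,200).

```bash
python3 - <<'E'
from h import *
c=load("w11")
for u in ((340,27),(337,152)): print("tote",cast(c,u,.061)*1000)
for u in ((252,180.5),(305.5,180.5),(279,200)): print("bearing",cast(c,u,.1238)*1000)
E
```

```text
tote [574.85217455 105.78606502  61.        ]
tote [574.84140279 194.92215859  61.        ]
bearing [628.805872   204.88401713 123.8       ]
bearing [601.85991397 204.34400372 123.8       ]
bearing [615.00059068 214.74323329 123.8       ]
```

Emit:
send_rows:
  steps:
    - {"dp":[50,0.5,0],"roll":0,"jaw":20}
    - {"dp":[95.4,1.1,20],"roll":0,"jaw":20}
    - {"dp":[95.4,1.1,50],"roll":0,"jaw":20}
    - {"dp":[95.4,1.1,80],"roll":0,"jaw":20}
    - {"dp":[95.4,1.1,98],"roll":0,"jaw":20}

```text
time_s: 25.45
tcp_pos: [0.6136, 0.1545, 0.0411]
eef_rot: [179.9, -0.1, -88.9]
contact_force: [0.4, 0.5, -2.3]
gripper_width: 0.0277
gripper_force: 24.9
```

Emit:
send_rows:
  steps:
    - {"dp":[0,0,0],"roll":0,"jaw":20}
    - {"dp":[0,0,4],"roll":0,"jaw":20}
    - {"dp":[0,0,8],"roll":0,"jaw":20}
    - {"dp":[0,0,8],"roll":0,"jaw":20}

```text
time_s: 25.95
tcp_pos: [0.6147, 0.1545, 0.0354]
eef_rot: [-180.0, 0.0, -88.9]
contact_force: [0.3, -0.6, -2.4]
gripper_width: 0.0277
gripper_force: 24.9
```

Emit:
send_rows:
  steps:
    - {"dp":[2,0,1],"roll":0,"jaw":20}
    - {"dp":[2,0,2],"roll":0,"jaw":20}
    - {"dp":[2,0,3],"roll":0,"jaw":20}
    - {"dp":[2,0,3.8],"roll":0,"jaw":20}
    - {"dp":[2,0,3.8],"roll":0,"jaw":20}

```text
time_s: 26.58
tcp_pos: [0.6148, 0.1523, 0.0327]
eef_rot: [-180.0, -0.0, -88.9]
contact_force: [-4.6, -0.6, 9.2]
gripper_width: 0.0279
gripper_force: 24.9
```

Seated. I release with a small opening and lift away.

Emit:
send_rows:
  steps:
    - {"dp":[0,0,0],"roll":0,"jaw":38}
    - {"dp":[0,0,0],"roll":0,"jaw":38}
    - {"dp":[0,0,0],"roll":0,"jaw":38}
    - {"dp":[0,0,-15],"roll":0,"jaw":38}
    - {"dp":[0,0,-45],"roll":0,"jaw":38}

```text
time_s: 27.2
tcp_pos: [0.6141, 0.152, 0.0764]
eef_rot: [179.9, -0.1, -88.9]
contact_force: [-0.1, 0.2, 1.1]
gripper_width: 0.0333
gripper_force: 0.0
```

Emit:
send_rows:
  steps:
    - {"dp":[0,0,-50],"roll":0,"jaw":60}
    - {"dp":[-50,0,-100],"roll":0,"jaw":100}
    - {"dp":[-100,0,-130],"roll":0,"jaw":100}
    - {"dp":[-130,0,-130],"roll":0,"jaw":100}
    - {"dp":[-130,0,-130],"roll":0,"jaw":100}

```text
time_s: 27.82
tcp_pos: [0.612, 0.2848, 0.2078]
eef_rot: [-179.9, 0.1, -88.7]
contact_force: [0.4, -0.5, -0.3]
gripper_width: 0.0774
gripper_force: 0.0
```

```bash
python3 - <<'E'
from h import *
from plant import r
c=cap("wrist","w12"); s_=cap("scene","s12"); d=cap("side","d12")
s=r.get_state(); print(s["time_s"],np.round(s["tcp_pos"],4),np.round(s["eef_rot"],2),s["contact_force"])
def cr(c,P):
    u,v=proj(c,P).astype(int); return cv2.resize(c["image"][v-75:v+75,u-60:u+60],(240,300),interpolation=cv2.INTER_CUBIC)
b=np.vstack([cr(d,(.55,.03,.02)),cr(s_,(.55,.03,.02))]); w=np.zeros((600,560,3),np.uint8); w[:420]=c["image"]
cv2.imwrite("pics/m12.png",np.hstack([w,b]))
E
```

```text
27.975 [0.612  0.2818 0.2066] [ 1.7999e+02 -1.0000e-02 -8.8880e+01] [ 0.94592908  0.92694866 -0.16569773]
```

View pics/m12.png

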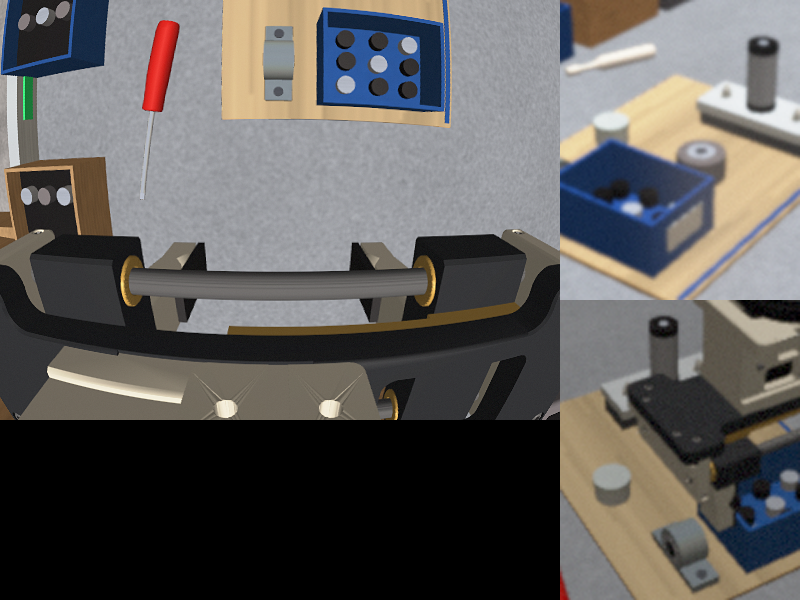

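The bearing stands square behind the tote with holes at (278,34) and (279,91). The wheel, roller, plate and tin are all in place. I do one numeric check and hand in if it holds.

```bash
python3 - <<'E'
from h import *
from plant import r
c=load("w12"); d=load("d12")
a,b=[cast(c,u,.016)*1000 for u in ((278,34),(279,91))]; t=[cast(c,u,.061)*1000 for u in ((322,8),(317,104))]
B=(a+b)/2; T=(t[0]+t[1])/2; print("bearing",B,"tote back",T)
u,v=proj(d,(.55,.03,.02)).astype(int); w=(u-60+(701-560)/2,v-75+150/2); print("wheel side",cast(d,w,.034)*1000)
if abs(B[1]-T[1])<6 and 15<B[0]-T[0]-14<40: print(r.close_job())
E
```

```text
bearing [615.5737921  151.59078427  16.        ] tote back [579.05108343 151.20585734  61.        ]
wheel side [519.6141459   35.59094121  34.        ]
the job is handed in; nothing more can be done
None
```

The kit is laid out as asked and handed in at about 28 s of the 109 s limit: the plate looked flush on both pins, the roller upright midway between them, the wheel flat within a few mm of the middle, the bearing centred behind the tote and about 25 mm clear of it, and the tin untouched.

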